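# Release and lift the ring-and-ball stack out of its bath

## Task

Take the ring-and-ball stack out of the softening-point bath: turn it anticlockwise by the black bar on its cover until the cover's red lines face the red marks at the collar's two notches, then lift it straight out. Keep it level all the way so that both steel balls stay in their rings, leave everything else on the bench alone, and finish while still holding it still and level in the air above the bath, with its bottom plate a few centimetres above the collar.

Things in the scene. Friction and masses are not known exactly. Their poses are not given: they have to be found in the camera images.
- bath: Softening-point bath, fixed: blue 130 x 130 x 26 mm heater base, clear glass jar of 108 mm diameter, on it an aluminium bayonet collar of 116 mm diameter. Origin: centre of the underside, on the table; z up along the jar's axis, black control panel on its -x side. The collar has two notches, on the +x and the -x side, each with a red mark. The stack can leave only through them, straight up.
- bath_rim (a point): Centre of the collar's round opening (88 mm wide), on the bath's axis at the level of the collar's top, 121 mm above the table. Axes as the bath's.
- notch (a point): Middle of the notch on the bath's +x side, 48 mm from the axis at the collar's top; the other is across from it. Each is 26 mm wide in the 6 mm thick lip. Under the lip an 8 mm high channel guides the stack's lugs; at each notch's anticlockwise edge (seen from above) a fixed stop halts a lug about 0.13 rad past the notch's middle, still free to rise.
- stack: Ring-and-ball stack, loose, 0.27 to 0.49 kg, 118 mm tall. Origin: centre of the underside of its round brass bottom plate (68 mm diameter), z up; seated, it lies on the bath's axis, 38 mm above the bath's origin. Its round aluminium cover (85 mm diameter, 69 to 80 mm above the origin) has 1.5 mm play in the collar. Red lines on the cover and the black bar lie along its x axis, as do its lugs.
- lug (a point): Tip of the stack's lug on its +x side, 50 mm from the stack's axis, 72 mm above its origin; the other is across from it. Lugs are 14 mm wide, 6 mm thick. At the start they are locked under the lip, 0.6 to 1.35 rad clockwise (from above) of the notches: turn the stack anticlockwise until its x lies along the bath's x, within 0.1 rad, either way round. It turns easily (under 0.2 N m).
- stack_bar (a point): Middle of the black bar by which the stack is turned and lifted: 60 mm long along the stack's x, 12 mm thick along its y, 14 mm high, on two posts, its middle 111 mm above the stack's origin (149 mm above the table when seated) and 31 mm above the cover's top.
- ball_a: Loose polished steel ball, 12 mm diameter, origin at its centre, lying in one of the two brass rings of the stack.
- ball_b: The other loose 12 mm steel ball, in the other ring.
- ring_a (a point): Where the middle of ball_a belongs: over its brass ring (22 mm diameter), 18 mm from the stack's axis on its -x side, 40.5 mm above the stack's origin.
- ring_b (a point): Where the middle of ball_b belongs: the same on the stack's +x side.
- spatula: Bystander: steel spatula with wooden grip lying flat, 173 mm long, 12 mm wide, 8 mm high. Origin under its middle.
- matchbox: Bystander: red matchbox, 36 x 53 x 16 mm. Origin under its middle.
- wax_block: Bystander: pale yellow wax block, 44 x 68 x 28 mm, right of the hot plate. Origin under its middle.
- crucible: Bystander: white porcelain crucible with its lid, 44 mm diameter, 44 mm high, right of the hot plate. Origin at the centre of its underside.
There are look-alikes about, which are no part of the job. What is shaped like the stack but purple is not meant.

How it is judged:
By the outcome, as a careful person would: the job done as asked, in the order asked, and still so for the second after the job is handed in, while the arm keeps its last pose, push and grip.
It also fails if it takes over 48 s, if anything falls off the work surface, if the arm or the gripper's body presses on something with over 40 N, if the wrist force passes 120 N, or if a joint passes its speed limit or range.

## Robot

A 6-joint arm with a two-finger parallel gripper is mounted at the origin on a cart in front of the work surface, level with it; the furniture and walls round the work are solid. World frame = base frame: x ahead of the robot, y to its left, z up, the work surface at z = 0. Lengths are in mm, angles in rad, forces in N, time in s.
With the tool pointing down it reaches from about 350 to 975 mm from the base axis. Payload 7.1 kg.
Tool frame: the origin (TCP) lies midway between the tips of the shut fingers; the grasp point (between the pads) lies 19 mm behind it (ctrl.grip_depth is the distance from the TCP to the grasp point, in mm); z points along the fingers, y is the line along which they close (so a half turn about z gives the same grasp; the last joint's range is limited). The gripper opens to 88 mm and grips with 3 to 60 N. Pads are 20 mm wide; open, the fingers measure 115 mm over their backs; the gripper's body (75 mm by 178 mm) begins 61 mm behind the grasp point.
Start: joints at [1.106, 0.423, 1.63, -0, 1.089, -0.019], TCP at [269.455, 563.914, 222.675] pointing down, gripper open.
Joint ranges: [-3, 3], [-0.9, 2.11], [0.09, 2.58], [-1.31, 4.45], [0.11, 2.69], [-2.54, 2.54]. Speed limits (rad/s): [2.39, 2.39, 3.01, 3.14, 3.14, 3.14].

## Interface

Orientations are given as a rotation vector (axis times angle).
In Python, from workcell import ctrl, cams gives the robot as it stands.
- The arm moves only by the tool move_arm, never from a script. Its argument "steps" is a list of rows, each a list of 3 entries, a list of its own where there are three numbers: the shift along the tool's x, y, z in units of 25 mm (1.0 is 25 mm), then the turn about the tool's z in units of 5 degrees (1.0 is 5 degrees), then the closure, from 0 (fully open) to 1 (shut). A call has 1 to 20 rows; each row shifts and turns the commanded pose from where the row before left it, along the tool's axes as they then stand; what a row does not reach is not made up. A row lasts 1/12 s, in which the tool goes at most 41.7 mm and 7.16 degrees, less where a joint would pass 70% of its speed; a pose out of reach is approached as far as the arm can. A call is refused whole if a number of a shift passes 1 or a number of a turn 1, either way. A call with a gripper value outside its range is refused whole. The fingers move at their own pace and stop on an object; the grip force is fixed at half the most. Time passes only in rows, so rows that do not move let the fingers close. It gives the time, the measured TCP pose, the force, the opening and the grip force at its end, in the units of the state.
- ctrl.get_obs(): the state, without advancing time (a new reading comes with each control period).
- cams.get_image(name): name is "scene" or "top" or "wrist"; returns a dict with "image" (420x560x3 uint8, red, green, blue), "camera_matrix" (3x3 intrinsics, pixels), "xyz" and "rotation" of the camera in the world; the wrist camera has in their place "mount" (4x4, takes a point from camera to tool coordinates, whose origin is the TCP and whose axes are the flange's). Camera axes: x right, y down, z forward; pixel columns grow to the right and rows downward; lengths in mm; the calibration is good to about 2 mm. A picture is of the moment at which its call begins: read the wrist's pose just before it. There is no depth.
- ctrl.close_job(): hands the job in; it is judged then, once.
Trained networks look in the newest picture that a camera, given by its name, has taken for a name from the list of things; names that differ only in an ending like _2 or _b are one class to them, and where a whole thing is asked for, a point or a joint stands for the part that bears it (a point fixed in the world has none). Each returns a list of dicts, best first, with "p" (0 to 1); they miss things now and then, are a little off and sometimes report something else, mostly with a low value. They report only what shows in the picture. A call takes as long as a camera call. They do not tell look-alikes from the thing itself.
- cams.boxes_of(camera, thing): "rect" ([centre column, centre row, width, height] in pixels, round what is visible of it).
- cams.cut_out(camera, thing): "pixels" (420x560 bool, what is visible of it) and "rect" ([centre column, centre row, width, height] in pixels, round what is visible of it).
The state is a dict: "t": time; "qpos": joint angles; "qvel": joint speeds; "joint_torque": joint torques, N m; "ee_pos": TCP position; "orientation": TCP orientation; "ft_force": force on the tool from outside, world axes, zero at the start; "moment": the same for the moment, N m; "width": finger opening in mm; "grasp_force": force on a finger pad.
Only numpy, scipy, OpenCV 4.12 (cv2) and the standard library are available. Lean on these libraries where they do the work, as an engineer would, in place of code of your own. Each camera call takes 0.05 s, during which the arm holds its last target. There are 200 camera calls.

## Working session

There is one attempt and no reset: what is moved stays moved. The work goes in short steps, Python scripts to look and compute and a tool call to move; the robot and the scene stay as the last step left them, time stands still between calls to the robot, and variables do not carry over. Pictures are saved under pics/ and viewed, at most 10 in all, crops included, and the job is handed in when it is done.

Besides the shell and the picture viewer there is one more tool, called after "Request:" as name([rows], argument=value, ...), one row to a line, values as JSON. move_arm: Moves the arm, as the interface text tells. Its arguments: {"type":"object","properties":{"steps":{"type":"array"}},"required":["steps"]}

```bash
mkdir -p pics
cat > h.py <<'E'
import numpy as np, cv2
from scipy.spatial.transform import Rotation as R
from workcell import ctrl, cams
def save(im,n): cv2.imwrite('pics/'+n,im[...,::-1])
def campose(d,o):
    if 'mount' in d:
        T=np.eye(4);T[:3,:3]=R.from_rotvec(o['orientation']).as_matrix();T[:3,3]=o['ee_pos']
        M=T@np.array(d['mount']);return M[:3,3],M[:3,:3]
    return np.array(d['xyz']),np.array(d['rotation'])
def ray(d,o,px,z):
    c,r=campose(d,o);v=r@np.linalg.solve(np.array(d['camera_matrix']),[px[0],px[1],1]);return c+v*(z-c[2])/v[2]
def proj(d,o,P):
    c,r=campose(d,o);q=np.array(d['camera_matrix'])@(r.T@(np.array(P)-c));return q[:2]/q[2]
E
python3 - <<'E'
from h import *
o=ctrl.get_obs();print(o)
ims=[]
for n in ['top','scene']:
    d=cams.get_image(n);ims.append(d['image']);print(n,d['xyz'],np.array(d['rotation']).round(2).tolist())
    for t in ['stack','bath','stack_bar']:
        print(t,[(round(b['p'],2),np.round(b['rect']).tolist(),ray(d,o,b['rect'][:2],149).round().tolist()) for b in cams.boxes_of(n,t)])
save(ims[0],'top0.png');save(ims[1],'scene0.png')
E
```

```text
{'t': 0.0, 'qpos': array([ 1.10600164e+00,  4.23820603e-01,  1.63068217e+00,  1.21589442e-05,
        1.08857568e+00, -1.90176135e-02]), 'qvel': array([-0.00201308, -0.00055066,  0.00022785,  0.00196915,  0.0001069 ,
        0.00063642]), 'joint_torque': array([-5.35889121e-04, -5.44632018e+01, -2.73661977e+01,  6.43259170e-02,
        2.28387793e-02, -1.39372974e-04]), 'ee_pos': array([269.21364555, 563.44253702, 221.91739757]), 'orientation': array([-6.94369079e-01, -3.06351905e+00,  2.26161738e-03]), 'ft_force': array([-0.64603832, -0.46451926, -0.60969418]), 'moment': array([-0.01905401,  0.00536333,  0.05195928]), 'grasp_force': 0.0, 'width': 87.6947423908397}
top [ 465.37444911  -67.90940792 1443.80741828] [-2.19, 2.17, -0.03]Traceback (most recent call last):
  File "<stdin>", line 7, in <module>
  File "h.py", line 11, in ray
    c,r=campose(d,o);v=r@np.linalg.solve(np.array(d['camera_matrix']),[px[0],px[1],1]);return c+v*(z-c[2])/v[2]
                                                                                                           ~^^^
IndexError: invalid index to scalar variable.
```

Rotation is a rotation vector.

```bash
sed -i "s/np.array(d\['rotation'\])/R.from_rotvec(d['rotation']).as_matrix()/" h.py
python3 - <<'E'
from h import *
o=ctrl.get_obs()
ims=[]
for n in ['top','scene']:
    d=cams.get_image(n);ims.append(d['image']);print(n,d['xyz'],d['rotation'],np.array(d['camera_matrix']).tolist())
    for t in ['stack','bath','stack_bar']:
        print(t,[(round(b['p'],2),np.round(b['rect']).tolist(),ray(d,o,b['rect'][:2],149).round().tolist()) for b in cams.boxes_of(n,t)])
save(ims[0],'top0.png');save(ims[1],'scene0.png')
E
```

```text
top [ 465.37444911  -67.90940792 1443.80741828] [-2.19465592  2.17102426 -0.03454848] [[447.32481648760046, 0.0, 279.9081882040901], [0.0, 447.32481648760046, 209.9918047534657], [0.0, 0.0, 1.0]]
stack [(0.69, [189.0, 219.0, 26.0, 27.0], [506.0, 225.0, 149.0]), (0.63, [249.0, 225.0, 26.0, 22.0], [491.0, 51.0, 149.0]), (0.3, [419.0, 250.0, 12.0, 13.0], [426.0, -438.0, 149.0])]
bath [(0.75, [195.0, 223.0, 47.0, 47.0], [495.0, 209.0, 149.0]), (0.26, [189.0, 220.0, 33.0, 33.0], [503.0, 226.0, 149.0])]
stack_bar [(0.93, [250.0, 225.0, 26.0, 37.0], [491.0, 47.0, 149.0]), (0.58, [190.0, 221.0, 32.0, 28.0], [501.0, 223.0, 149.0])]
scene [ -381.94220605 -1081.08405003  1217.99629605] [-2.11470582  0.82598299 -0.37162353] [[471.9303154393476, 0.0, 285.55310965609885], [0.0, 471.9303154393476, 211.50766184283398], [0.0, 0.0, 1.0]]
stack [(0.8, [237.0, 180.0, 18.0, 16.0], [496.0, 211.0, 149.0]), (0.68, [261.0, 216.0, 22.0, 34.0], [420.0, -31.0, 149.0]), (0.63, [351.0, 307.0, 15.0, 13.0], [342.0, -528.0, 149.0])]
bath [(0.85, [235.0, 196.0, 39.0, 45.0], [426.0, 129.0, 149.0])]
stack_bar [(0.79, [263.0, 218.0, 25.0, 33.0], [419.0, -42.0, 149.0]), (0.5, [236.0, 180.0, 16.0, 17.0], [493.0, 216.0, 149.0]), (0.36, [351.0, 307.0, 10.0, 18.0], [341.0, -529.0, 149.0])]
```

View pics/top0.png

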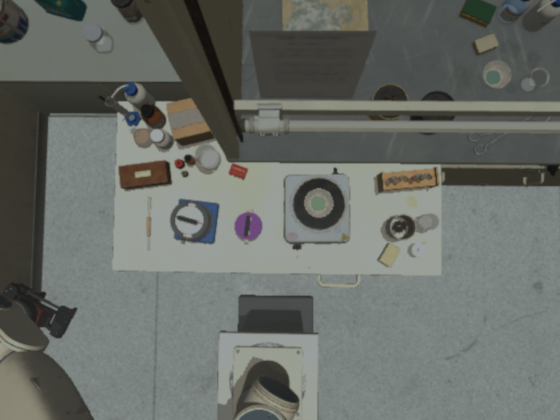

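View pics/scene0.png

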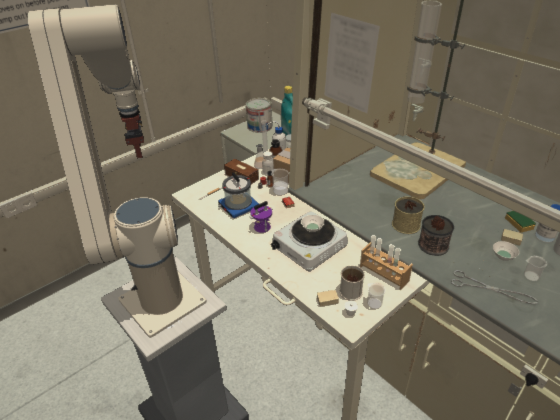

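The candidates in the top view are the grey stack in the blue-based bath at (190,220), the purple look-alike at (249,226) and the dark pot at (400,228). By the description I choose (190,220). A close crop and the detector's cut-outs will check that choice.

Run:
```python
from h import *
o=ctrl.get_obs();d=cams.get_image('top');im=d['image']
c=cv2.resize(im[190:250,155:225],None,fx=8,fy=8,interpolation=cv2.INTER_CUBIC);save(c,'crop0.png')
hsv=cv2.cvtColor(im,cv2.COLOR_RGB2HSV)
m=(cv2.inRange(hsv,(100,120,40),(125,255,255)));m[:190]=0;m[250:]=0;m[:,:165]=0;m[:,222:]=0
p=cv2.findNonZero(m);rc=cv2.minAreaRect(cv2.convexHull(p));print('base',rc,ray(d,o,rc[0],26), [ray(d,o,b,26)[:2].round().tolist() for b in cv2.boxPoints(rc)])
print(R.from_rotvec(o['orientation']).as_matrix().round(3).tolist())
dw=cams.get_image('wrist');print(np.array(dw['mount']).round(3).tolist(),dw['camera_matrix'])
```

```text
base ((196.572509765625, 220.86541748046875), (37.441986083984375, 38.09488296508789), 6.519801139831543) [504.82973295 229.60278952  26.        ] [[451.0, 295.0], [572.0, 284.0], [559.0, 164.0], [439.0, 176.0]]
[[-0.902, 0.431, -0.0], [0.431, 0.902, -0.0], [0.0, -0.0, -1.0]]
[[0.0, -0.964, -0.264, 72.311], [1.0, 0.0, -0.001, -1.183], [0.001, -0.264, 0.964, -161.43], [0.0, 0.0, 0.0, 1.0]] [[340.33865573   0.         275.25432997]
 [  0.         340.33865573 209.87095179]
 [  0.           0.           1.        ]]
```

View pics/crop0.png

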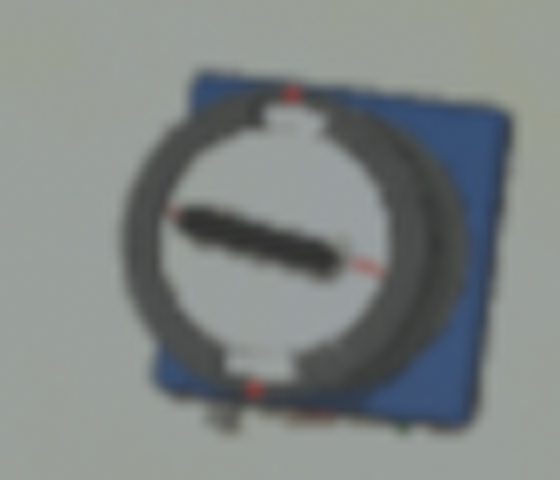

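The crop shows the grey stack: bar from (178,222) to (340,262) in the crop, with red lines on the cover beyond its ends. The notches with their red marks are at (293,94) and (255,388). This is the right target, and anticlockwise is needed by about 90°. I'll move above it for a wrist view.

Request:
move_arm([
  [[-0.5,-0.28,0],0,0],
  [[-0.9,-0.51,0],0,0],
  [[-0.9,-0.51,0],0,0],
  [[-0.9,-0.51,0],0,0],
  [[-0.9,-0.51,0],0,0],
  [[-0.9,-0.51,0],0,0],
  [[-0.9,-0.51,0],0,0],
  [[-0.9,-0.51,0],0,0],
  [[-0.9,-0.51,0],0,0],
  [[-0.9,-0.51,0],0,0],
  [[-0.9,-0.51,0],0,0],
  [[-0.9,-0.51,0],0,0],
  [[-0.9,-0.51,0],0,0],
  [[-0.9,-0.51,0],0,0],
  [[-0.9,-0.51,0],0,0],
  [[-0.9,-0.51,0],0,0],
  [[-0.3,-0.2,0],0,0],
  [[0,0,0],0,0],
])

```text
t: 2.1
ee_pos: [505.1, 224.2, 222.7]
orientation: [0.699, 3.063, -0.0]
ft_force: [-0.7, 0.2, -0.5]
width: 88.1
grasp_force: 0.0
```

Request:
move_arm([
  [[0,0,0],1,0],
  [[0,0,0],1,0],
  [[0,0,0],1,0],
  [[0,0,0],1,0],
  [[0,0,0],1,0],
  [[0,0,0],1,0],
  [[0,0,0],1,0],
  [[0,0,0],1,0],
  [[0,0,0],1,0],
  [[0,0,0],1,0],
  [[0,0,0],1,0],
  [[0,0,0],1,0],
  [[0,0,0],1,0],
  [[0,0,0],1,0],
  [[0,0,0],1,0],
  [[0,0,0],0.7,0],
  [[0,0,0],0,0],
  [[0,0,0],0,0],
])

```text
t: 3.6
ee_pos: [503.7, 227.0, 222.7]
orientation: [-2.473, -1.937, 0.0]
ft_force: [-0.4, -0.3, 1.4]
width: 87.8
grasp_force: 0.0
```

Run:
```python
from h import *
o=ctrl.get_obs();d=cams.get_image('wrist');save(d['image'],'w1.png')
M=R.from_rotvec(o['orientation']).as_matrix();print(o['t'],o['ee_pos'],M.round(3).tolist(),o['qpos'].round(2))
for t in ['stack_bar','stack','notch','bath']:
    print(t,[(round(b['p'],2),np.round(b['rect']).tolist(),ray(d,o,b['rect'][:2],149).round().tolist()) for b in cams.boxes_of('wrist',t)])
```

```text
3.6 [503.68571995 226.9838738  222.65019877] [[0.24, 0.971, -0.0], [0.971, -0.24, 0.0], [-0.0, -0.0, -1.0]] [0.4  0.32 1.79 0.   1.03 0.64]
stack_bar [(0.72, [275.0, 198.0, 106.0, 108.0], [507.0, 242.0, 149.0])]
stack [(0.84, [297.0, 335.0, 86.0, 105.0], [497.0, 129.0, 149.0]), (0.72, [274.0, 197.0, 103.0, 105.0], [506.0, 243.0, 149.0])]
notch [(0.63, [273.0, 190.0, 146.0, 161.0], [507.0, 248.0, 149.0])]
bath [(0.68, [273.0, 188.0, 148.0, 157.0], [507.0, 249.0, 149.0]), (0.43, [230.0, 30.0, 166.0, 56.0], [505.0, 353.0, 149.0])]
```

View pics/w1.png

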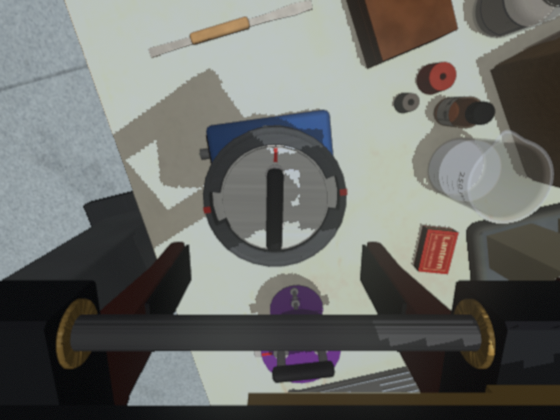

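The wrist view shows the bar vertical in the picture from (275,170) to (275,248). One red line of the cover is at (275,155), and the collar's marks are at (207,210) and (344,191). The purple stack is separate, at (297,335). Next I compute the world poses.

Run:
```python
from h import *
o=ctrl.get_obs();d=cams.get_image('wrist');im=d['image'];hsv=cv2.cvtColor(im,cv2.COLOR_RGB2HSV)
red=cv2.inRange(hsv,(0,120,90),(8,255,255))|cv2.inRange(hsv,(172,120,90),(180,255,255))
n,l,s,c=cv2.connectedComponentsWithStats(red)
for i in range(1,n):
    if s[i,4]>3 and 190<c[i][0]<360 and 120<c[i][1]<270: print(c[i].round(1),s[i,4],ray(d,o,c[i],121).round(1),ray(d,o,c[i],118).round(1))
blk=cv2.inRange(im,(0,0,0),(45,45,45));blk[:165]=0;blk[252:]=0;blk[:,:255]=0;blk[:,295:]=0
n,l,s,c=cv2.connectedComponentsWithStats(blk);i=1+np.argmax(s[1:,4]);print(s[i])
rc=cv2.minAreaRect(cv2.findNonZero((l==i).astype(np.uint8)));P=[ray(d,o,b,156)[:2] for b in cv2.boxPoints(rc)];print(np.round(P,1).tolist(),np.mean(P,0))
q=cv2.boxPoints(rc)
for a in (0,1): v=P[a+1]-P[a];print(np.linalg.norm(v),np.degrees(np.arctan2(v[1],v[0])))
g=cams.cut_out('wrist','bath')
```

```text
[274.  154.2] 40 [513.3 268.6 121. ] [513.2 268.3 118. ]
[341.6 191.4] 33 [558.  227.4 121. ] [558.4 226.6 118. ]
[205.8 209.4] 37 [449.6 239.2 121. ] [448.7 238.6 118. ]
[ 266  169   16   81 1164]
[[506.7, 263.9], [516.5, 261.5], [502.8, 205.5], [492.4, 208.0]] [504.60583803 234.71542803]
10.093914721082022 -13.977068134156205
57.65801829991596 -103.72614947456276
```

Request:
move_arm([
  [[0.29,-0.05,0],0.05,0],
  [[0,0,0.5],0,0],
  [[0,0,0.7],0,0],
  [[0,0,0.7],0,0],
  [[0,0,0.6],0,0],
  [[0,0,0.4],0,0],
  [[0,0,0.3],0,0],
  [[0,0,0.2],0,0],
  [[0,0,0.2],0,0],
  [[0,0,0.1],0,0],
  [[0,0,0],0,0],
  [[0,0,0],0,0],
])

```text
t: 4.95
ee_pos: [505.2, 233.8, 130.5]
orientation: [2.48, 1.928, 0.001]
ft_force: [-1.1, 0.5, 0.3]
width: 87.5
grasp_force: 0.0
```

Request:
move_arm([
  [[0,0,0],0,0.5],
  [[0,0,0],0,0.6],
  [[0,0,0],0,0.7],
  [[0,0,0],0,0.75],
  [[0,0,0],0,0.8],
  [[0,0,0],0,0.82],
  [[0,0,0],0,0.84],
  [[0,0,0],0,0.86],
  [[0,0,0],0,0.88],
  [[0,0,0],0,0.9],
  [[0,0,0],0,1],
  [[0,0,0],0,1],
  [[0,0,0],0,1],
  [[0,0,0],0,1],
])

```text
t: 6.12
ee_pos: [504.8, 233.7, 130.2]
orientation: [-2.48, -1.928, 0.0]
ft_force: [-0.0, -0.6, 0.3]
width: 11.5
grasp_force: 30.0
```

Run:
```python
from h import *
o=ctrl.get_obs();print(o)
```

```text
{'t': 6.1167, 'qpos': array([4.12158969e-01, 4.49787494e-01, 1.84638213e+00, 1.14776198e-04,
       8.45607385e-01, 6.61572818e-01]), 'qvel': array([-0.00099291, -0.00203043,  0.00163771, -0.00068577, -0.00052382,
       -0.00107077]), 'joint_torque': array([-2.64437897e-01, -5.03040004e+01, -2.19693232e+01, -7.14622135e-02,
       -1.92419202e-01, -6.96644769e-03]), 'ee_pos': array([504.8239482 , 233.72588059, 130.17045034]), 'orientation': array([-2.48047360e+00, -1.92770513e+00,  2.47488407e-04]), 'ft_force': array([-0.03232772, -0.55561035,  0.27588417]), 'moment': array([0.0129945 , 0.18617004, 0.03441351]), 'grasp_force': 29.986834824085236, 'width': 11.495925617405824}
```

Request:
move_arm([
  [[0,0,0],-0.2,1],
  [[0,0,0],-0.4,1],
  [[0,0,0],-0.6,1],
  [[0,0,0],-0.7,1],
  [[0,0,0],-0.7,1],
  [[0,0,0],-0.7,1],
  [[0,0,0],-0.7,1],
  [[0,0,0],-0.7,1],
  [[0,0,0],-0.7,1],
  [[0,0,0],-0.7,1],
  [[0,0,0],-0.7,1],
  [[0,0,0],-0.7,1],
  [[0,0,0],-0.7,1],
  [[0,0,0],-0.7,1],
  [[0,0,0],-0.7,1],
  [[0,0,0],-0.7,1],
  [[0,0,0],-0.6,1],
  [[0,0,0],-0.4,1],
  [[0,0,0],-0.2,1],
  [[0,0,0],0,1],
])

```text
t: 7.78
ee_pos: [505.0, 233.7, 130.2]
orientation: [1.246, 2.884, 0.0]
ft_force: [-0.5, 0.3, -0.3]
width: 12.1
grasp_force: 30.0
```

Run:
```python
from h import *
o=ctrl.get_obs();M=R.from_rotvec(o['orientation']).as_matrix();print(np.degrees(np.arctan2(M[1,0],M[0,0])),o['moment'],o['ft_force'],o['ee_pos'],o['width'])
d=cams.get_image('wrist');save(d['image'],'w2.png')
```

```text
133.24745571765112 [-0.06688103  0.01011142 -0.06577246] [-0.5081905   0.33526418 -0.26395149] [504.95418532 233.7011513  130.15213957] 12.067148697884829
```

View pics/w2.png

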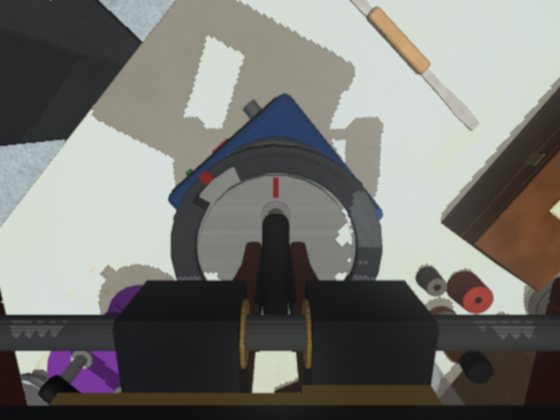

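The stack turns with the bar: its red line is at (275,187) and the notch mark at (206,178), still about 40° on. I'll go most of the rest.

Request:
move_arm([
  [[0,0,0],-0.2,1],
  [[0,0,0],-0.4,1],
  [[0,0,0],-0.6,1],
  [[0,0,0],-0.7,1],
  [[0,0,0],-0.7,1],
  [[0,0,0],-0.7,1],
  [[0,0,0],-0.7,1],
  [[0,0,0],-0.7,1],
  [[0,0,0],-0.7,1],
  [[0,0,0],-0.6,1],
  [[0,0,0],-0.6,1],
  [[0,0,0],-0.5,1],
  [[0,0,0],-0.4,1],
  [[0,0,0],-0.2,1],
  [[0,0,0],0,1],
  [[0,0,0],0,1],
])

```text
t: 9.17
ee_pos: [504.9, 233.7, 130.1]
orientation: [-0.228, -3.133, 0.0]
ft_force: [-0.9, 0.6, -1.1]
width: 11.8
grasp_force: 30.0
```

Run:
```python
from h import *
o=ctrl.get_obs();M=R.from_rotvec(o['orientation']).as_matrix();print(np.degrees(np.arctan2(M[1,0],M[0,0])),o['moment'],o['ft_force'],o['ee_pos'],o['width'])
d=cams.get_image('wrist');im=d['image'];hsv=cv2.cvtColor(im,cv2.COLOR_RGB2HSV)
red=cv2.inRange(hsv,(0,120,80),(8,255,255))|cv2.inRange(hsv,(172,120,80),(180,255,255))
n,l,s,c=cv2.connectedComponentsWithStats(red)
for i in range(1,n):
    if s[i,4]>8 and 150<c[i][0]<400 and 110<c[i][1]<270:
        p=ray(d,o,c[i],121)-[503.8,233.3,0];print(c[i].round(1),s[i,4],p.round(1),np.hypot(*p[:2]),np.degrees(np.arctan2(p[1],p[0])))
save(im[90:310,140:420].repeat(2,0).repeat(2,1),'w3.png')
```

```text
171.67495853311138 [0.02112863 0.0176381  0.00087391] [-0.8829686   0.56288285 -1.07235058] [504.88546597 233.7197586  130.13767431] 11.790251316609883
[269.7 124.2] 27 [-67.9   6.5 121. ] 68.21201223396966 174.49475215645163
[272.5 151.9] 118 [-54.5   5.9 121. ] 54.820780632487946 173.7724917566139
[275.5 187.4] 79 [-36.5   4.8 121. ] 36.848682433311616 172.48796801052535
```

View pics/w3.png

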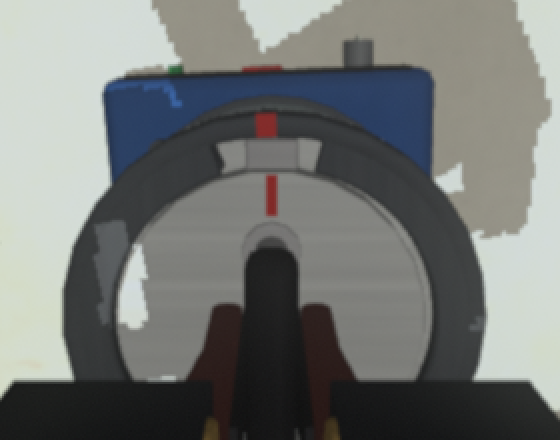

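The lug shows in the middle of the notch, crop (272,153), and the red line and mark agree within 2°. I'll trim that and start lifting.

Request:
move_arm([
  [[0,0,0],-0.2,1],
  [[0,0,0],-0.1,1],
  [[0,0,0],0,1],
  [[0,0,-0.04],0,1],
  [[0,0,-0.08],0,1],
  [[0,0,-0.12],0,1],
  [[0,0,-0.12],0,1],
  [[0,0,-0.12],0,1],
  [[0,0,-0.08],0,1],
  [[0,0,-0.04],0,1],
  [[0,0,0],0,1],
  [[0,0,0],0,1],
])

```text
t: 10.22
ee_pos: [504.9, 233.7, 145.2]
orientation: [0.186, 3.136, 0.0]
ft_force: [1.1, 0.6, -4.9]
width: 11.8
grasp_force: 30.0
```

The force reading is just the stack's weight, so it is free. I'll lift it fully, gently.

Request:
move_arm([
  [[0,0,-0.05],0,1],
  [[0,0,-0.1],0,1],
  [[0,0,-0.15],0,1],
  [[0,0,-0.2],0,1],
  [[0,0,-0.25],0,1],
  [[0,0,-0.3],0,1],
  [[0,0,-0.3],0,1],
  [[0,0,-0.3],0,1],
  [[0,0,-0.3],0,1],
  [[0,0,-0.3],0,1],
  [[0,0,-0.3],0,1],
  [[0,0,-0.3],0,1],
  [[0,0,-0.3],0,1],
  [[0,0,-0.3],0,1],
  [[0,0,-0.3],0,1],
  [[0,0,-0.25],0,1],
  [[0,0,-0.2],0,1],
  [[0,0,-0.15],0,1],
  [[0,0,-0.1],0,1],
  [[0,0,-0.05],0,1],
])

```text
t: 11.88
ee_pos: [505.0, 233.7, 258.0]
orientation: [0.186, 3.136, 0.0]
ft_force: [0.5, -0.3, -4.0]
width: 11.7
grasp_force: 30.0
```

Request:
move_arm([
  [[0,0,0],0,1],
  [[0,0,0],0,1],
  [[0,0,0],0,1],
  [[0,0,0],0,1],
  [[0,0,0],0,1],
  [[0,0,0],0,1],
])

```text
t: 12.38
ee_pos: [504.9, 233.7, 257.5]
orientation: [-0.186, -3.136, 0.0]
ft_force: [0.6, -0.0, -5.6]
width: 11.8
grasp_force: 30.0
```

Run:
```python
from h import *
o=ctrl.get_obs();print(o['ee_pos'],o['orientation'],o['ft_force'],o['moment'],o['width'],o['grasp_force'])
s=cams.get_image('scene')
p=proj(s,o,[504,233,170]).astype(int);print(p)
for b in cams.boxes_of('scene','ball_a'): print(b['p'],np.round(b['rect']))
a=s['image'][p[1]-45:p[1]+45,p[0]-45:p[0]+45]
save(cv2.resize(a,(600,600),interpolation=cv2.INTER_CUBIC),'fin.png')
```

```text
[504.86834914 233.69018497 257.52213498] [-1.86121404e-01 -3.13583149e+00  1.86899103e-04] [ 0.55872685 -0.01579534 -5.56138161] [-0.01757212 -0.04889366  0.01969118] 11.82507998361854 29.98690277338028
[234 172]
```

View pics/fin.png

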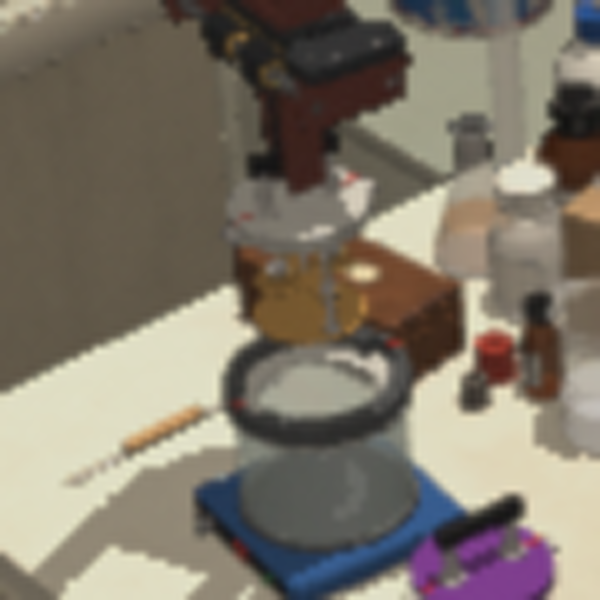

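The stack hangs level and clear of the collar. Its plate is about 44 mm above the collar, and one ball shows in its ring at (275,265). I'm handing it in.

```bash
python3 -c "
from workcell import ctrl
print(ctrl.close_job())"
```

```text
the job is handed in; nothing more can be done
None
```

The stack is out of the bath: I turned it about 98° anticlockwise to line up with the notches, lifted it straight up, and handed the job in at about 12.5 s with it held still and level, its plate about 44 mm above the collar; I could see only one of the two balls in its ring in the last picture.

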